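# Draw the packing strip from under two stacked cartons

## Task

An aluminium packing strip lies underneath a stack of two small pale cartons, its free end sticking out through the notch of the wooden bench stop. Draw that strip out level and steadily through the notch, so that the stop holds the cartons back and they stay stacked and upright where they are without being touched, then lay the strip flat on the black rubber pad and let go. The other strip on the bench is not wanted.

Things in the scene. Friction and masses are not known exactly. Their poses are not given: they have to be found in the camera images.
- strip_grip (a point): Grip point on the wanted strip, on its centreline, half-way up its 8 mm thickness, 48 mm from the strip's centre and 42 mm from its free end (the end with a 9 mm hole). x across the 40 mm width, y along the length: -y points to the free end, the way to draw it out; z up. Clear of the bench stop by 37 mm at the start.
- strip_centre (a point): Centre of the wanted strip (same axes), half-way up: a plain aluminium flat bar 180 x 40 x 8 mm, 0.16 kg, flat on the bench, under the cartons and through the stop's notch. It must be drawn 95 mm or more before its rear end is clear of the notch and it can be lifted. An equal strip lying bare on the bench is a spare.
- bench_stop: Fixed hardwood bar with a smooth, slippery steel face towards the cartons, across the strip: 160 mm long (x), 20 mm thick (y), 35 mm tall, with a notch 60 mm wide and 17 mm high through the middle of its underside, in which the strip runs. Origin at the middle of its underside; the cartons stand on its +y side, the strip's free end sticks out 87 mm on its -y side.
- lower_carton: Small pale blue carton, 66 x 95 x 38 mm, 0.12 kg, resting on the strip close behind the bench stop (face 1 to 4 mm from it), its 95 mm side (y) across the strip. Origin at the centre of its underside, z up. As the strip leaves, it tips back some 8 degrees, then settles level on the bench, 8 mm lower.
- upper_carton: Equal carton lying loose, squarely to within some degrees, on the lower one (top of the stack 84 mm above the bench). Origin at the centre of its underside, z up.
- pad: Black rubber bench pad lying fixed on the bench, 267 mm (x) by 335 mm (y), 7 mm thick. Origin at the centre of its underside, so its top is 7 mm above the origin; z up.
Things that resemble listed ones, but are neither listed nor needed, are in the scene too. What is shaped like the upper_carton but turquoise is not meant.

How it is judged:
On the way:
1. the strip is drawn clear of the cartons, the lower of which rests level on the bench (horizontal distance between strip_centre and lower_carton above 0.128 m and height (world z) of lower_carton below 0.004 m and angle between lower_carton's own z axis and vertical below 0.1 rad), for 0.2 s.
At the end, for the whole second after the job is handed in: The wanted strip lies flat (within 4 degrees) on the pad, its centre over the pad; the lower carton stands level on the bench within 35 mm of where it began, the upper one level on it, centres within 35 mm of each other; all released and at rest (x of strip_centre in the frame of pad between -0.125 and 0.125 m and y of strip_centre in the frame of pad between -0.155 and 0.155 m and z of strip_centre in the frame of pad between 0.008 and 0.015 m and angle between strip_centre's own z axis and vertical below 0.08 rad and height (world z) of lower_carton below 0.004 m and angle between each of lower_carton, upper_carton's own z axis and vertical below 0.1 rad and distance of lower_carton from where it was at the start of the episode below 0.035 m and horizontal distance between upper_carton and lower_carton below 0.035 m and z of upper_carton in the frame of lower_carton between 0.034 and 0.042 m and linear speed of each of upper_carton, lower_carton below 0.02 m/s); the robot touches nothing.
It fails at once if the upper carton is tipped over or falls off the lower one (angle between upper_carton's own z axis and vertical above 0.6 rad or height (world z) of upper_carton below 0.02 m).
It fails at once if the lower carton is toppled or lifted (angle between lower_carton's own z axis and vertical above 0.45 rad or height (world z) of lower_carton above 0.03 m).
It fails at once if the robot touches the cartons (contact force between any of the arm, the fingers and lower_carton above 2 N or contact force between any of the arm, the fingers and upper_carton above 2 N).
It also fails if it takes over 42 s, if anything falls off the work surface, if the arm or the gripper's body presses on something with over 40 N, if the wrist force passes 120 N, or if a joint passes its speed limit or range.

## Robot

A 6-joint arm with a two-finger parallel gripper is mounted at the origin on the work surface; the furniture and walls round the work are solid. World frame = base frame: x ahead of the robot, y to its left, z up, the work surface at z = 0. Lengths are in m, angles in rad, forces in N, time in s.
With the tool pointing down it reaches from about 0.3 to 0.95 m from the base axis. Payload 3.1 kg.
Tool frame: the origin (TCP) lies at the very end of the fingers, on their centre line; the grasp point (between the pads) lies 19 mm behind it; z points along the fingers, y is the line along which they close (so a half turn about z gives the same grasp; the last joint's range is limited). The gripper opens to 85 mm and grips with 20 to 120 N. Pads are 22 mm wide; open, the fingers measure 114 mm over their backs; the gripper's body (76 mm by 85 mm) begins 54 mm behind the grasp point. The pads swing forward as they close: fully open they stand 13 mm farther back than shut.
Start: joints at [1.26, 0.308, 1.634, -0, 1.2, -0.07], TCP at [0.149, 0.607, 0.231] pointing down, gripper open.
Joint ranges: [-3.06, 3.06], [-0.79, 1.96], [0.05, 2.63], [-1.19, 4.34], [0.05, 2.64], [-2.94, 2.94]. Speed limits (rad/s): [2.79, 2.79, 3.14, 3.14, 3.14, 3.14].

## Interface

Orientations are given as a unit quaternion [x, y, z, w].
In Python, from station import ctrl gives the robot as it stands.
- The arm moves only by the shell command python3 -m handwheel 'ROWS'. ROWS is JSON, a list of rows, each a list of 7 numbers: the turn, a rotation vector about the tool's x, y, z normalised to -1 to 1, where 1 is 45 degrees, then the shift along the tool's x, y, z normalised to -1 to 1, where 1 is 750 mm, then the opening, from 0 (shut) to 1 (fully open). In form: [[wx, wy, wz, tx, ty, tz, claw], ...]. A call has exactly 10 rows; each row is the pose to reach, as a shift and turn from the pose commanded when the call began, along the tool's axes at that moment; what a row does not reach only later rows make up. A row lasts 1/10 s, in which the tool goes at most 50 mm and 8.59 degrees, less where a joint would pass 70% of its speed; a pose out of reach is approached as far as the arm can. A call with a number of a shift or a turn outside -1 to 1 is refused whole. A call with a gripper value outside its range is refused whole. The fingers move at their own pace and stop on an object; the grip force is fixed at half the most. Time passes only in rows, so rows that repeat a pose let the fingers close, or fill a call up. It gives the time, the measured TCP pose, the force, the opening and the grip force at its end, in the units of the state.
- ctrl.sense(): the state, without advancing time (a new reading comes with each control period).
- ctrl.capture(name): name is "scene" or "top"; returns the picture (400x640x3 uint8, red, green, blue); there is no depth.
- ctrl.camera_model(name): a dict with "fx", "fy", "cx", "cy" (pixels), "position" and "orientation" of the camera in the world. Camera axes: x right, y down, z forward; pixel columns grow to the right and rows downward; lengths in m; the calibration is good to about 2 mm. A picture is of the moment at which its call begins. camera_model takes no time and is no camera call.
- ctrl.hand_in(): hands the job in; it is judged then, once.
The state is a dict: "time_s": time; "q": joint angles; "qvel": joint speeds; "joint_efforts": joint torques, N m; "tool_pos": TCP position; "eef_rot": TCP orientation; "wrist_force": force on the tool from outside, world axes, zero at the start; "moment": the same for the moment, N m; "gripper_width": opening from 0.0 (shut) to 1.0 (fully open); "grasp_force": force on a finger pad.
Only numpy, scipy, OpenCV 4.12 (cv2) and the standard library are available. Lean on these libraries where they do the work, as an engineer would, in place of code of your own. Each camera call takes 0.05 s, during which the arm holds its last target. There are 200 camera calls.

## Working session

There is one attempt and no reset: what is moved stays moved. The work goes in short steps, Python scripts to look and compute and a shell command to move; the robot and the scene stay as the last step left them, time stands still between calls to the robot, and variables do not carry over. Pictures are saved under pics/ and viewed, at most 10 in all, crops included, and the job is handed in when it is done.

```bash
mkdir -p pics
cat > h.py <<'E'
import numpy as np,cv2
from scipy.spatial.transform import Rotation as R
from station import ctrl
def snap(n,f):
    im=ctrl.capture(n); cv2.imwrite(f,cv2.cvtColor(im,cv2.COLOR_RGB2BGR)); return im
def ray(n,u,v,z):
    c=ctrl.camera_model(n); d=R.from_quat(c["orientation"]).apply([(u-c["cx"])/c["fx"],(v-c["cy"])/c["fy"],1])
    p=np.array(c["position"]); return p+d*(z-p[2])/d[2]
E
python3 - <<'E'
from h import *
snap("top","pics/top.png");snap("scene","pics/scene.png")
for n in("top","scene"):print(ctrl.camera_model(n))
print(ctrl.sense())
E
```

```text
{'fx': 450.26981979373437, 'fy': 450.26981979373437, 'cx': 319.63070320398333, 'cy': 205.15130829931482, 'position': array([0.17548149, 0.24476198, 1.51728154]), 'orientation': array([ 0.71300753, -0.69556277,  0.06115905, -0.06381429])}
{'fx': 496.06767516113837, 'fy': 496.06767516113837, 'cx': 317.70867608546433, 'cy': 201.30933753986247, 'position': array([-0.36157598,  1.52936408,  1.35225657]), 'orientation': array([-0.23937062,  0.87711447, -0.39886818,  0.11948256])}
{'time_s': 0.1, 'q': array([ 1.26030062e+00,  3.08937199e-01,  1.63506821e+00,  3.29631274e-06,
        1.19971362e+00, -6.97094372e-02]), 'qvel': array([ 0.00027582, -0.00169347, -0.00367263,  0.00255991, -0.00238798,
       -0.00125395]), 'joint_efforts': array([-3.82470143e-04, -4.16406190e+01, -2.77643538e+01, -1.91282711e-04,
        4.10508859e-03,  7.26887180e-06]), 'tool_pos': array([0.14884138, 0.60624056, 0.23014566]), 'eef_rot': array([ 1.20103032e-01,  9.92760863e-01, -1.04374508e-03, -2.02407410e-04]), 'wrist_force': array([ 0.283674  ,  0.15363482, -0.03690459]), 'moment': array([ 0.0144412 ,  0.02012524, -0.00753198]), 'grasp_force': 0.0, 'gripper_width': 0.9981212918452782}
```

View pics/top.png

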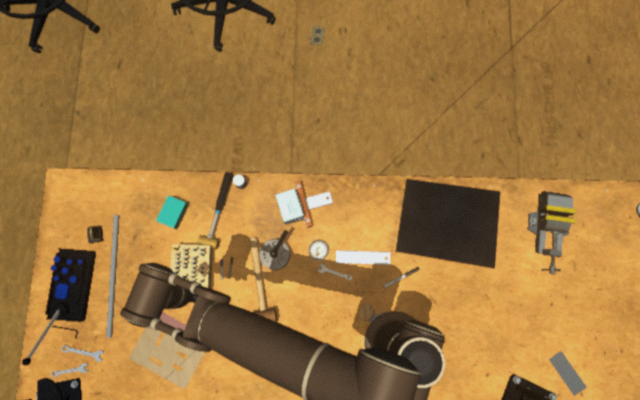

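View pics/scene.png

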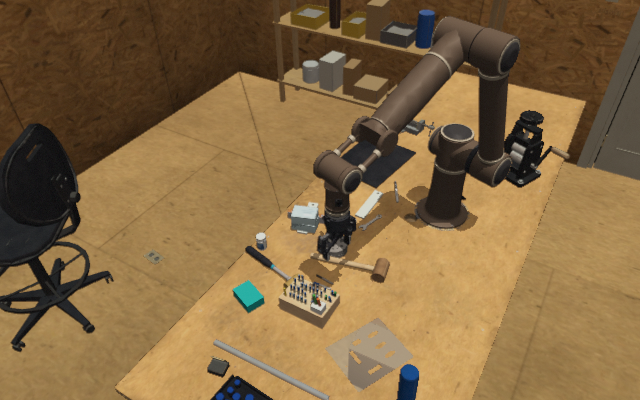

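The top view shows two strips. The one at (320,200) comes out of the red-brown stop at (304,203) with the cartons at (290,205), so it is the wanted one. The bare one at (363,257) is the spare. The turquoise box at (172,211) is a decoy, and the pad is at (448,223). I'll check this in a close crop.

Run:
```python
import cv2
a=cv2.imread("pics/top.png")[170:240,265:345]; b=cv2.imread("pics/scene.png")[190:245,275:390]
a=cv2.resize(a,(640,560),interpolation=cv2.INTER_CUBIC); cv2.imwrite("pics/c1.png",a)
from h import *
for n,u,v,z in[("top",320,200,.008),("top",304,203,.035),("top",407,180,.007),("top",499,190,.007),("top",495,267,.007),("top",397,252,.007)]:print(n,u,v,ray(n,u,v,z).round(4))
```

```text
top 320 200 [0.4632 0.253  0.008 ]
top 304 203 [0.4465 0.3062 0.035 ]
top 407 180 [ 0.5408 -0.0445  0.007 ]
top 499 190 [ 0.5133 -0.3592  0.007 ]
top 495 267 [ 0.2511 -0.3341  0.007 ]
top 397 252 [ 0.2928 -0.0088  0.007 ]
```

View pics/c1.png

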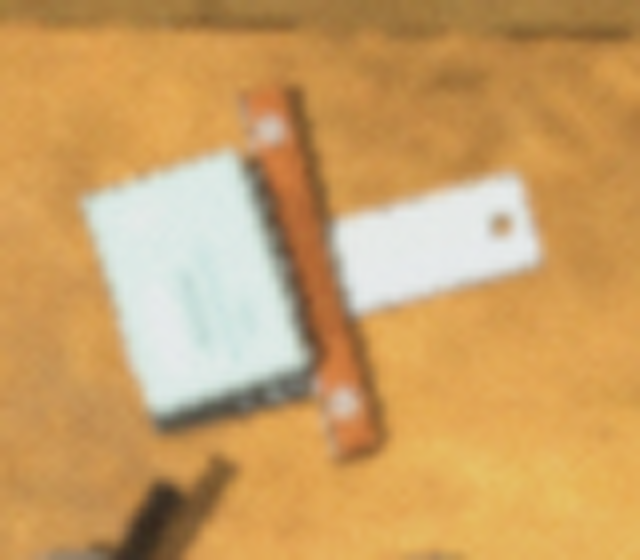

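The crop confirms it. The holed strip, with free-end corners at (520,175) and (543,265) in the crop, runs through the notch under the cartons. Next I'll work out the grip pose and the moves.

```bash
cat >> h.py <<'E'
def c2(p,ox=265,oy=170,s=8): return (p[0]+.5)/s-.5+ox,(p[1]+.5)/s-.5+oy
def move(p,z):  # shift of the TCP in tool axes (normalised) to world target p, and yaw turn for tool y along width dir
    s=ctrl.sense(); r=R.from_quat(s["eef_rot"]); return r.inv().apply(np.array(p)-s["tool_pos"])/.75
E
python3 - <<'E'
from h import *
f=lambda p,z:ray("top",*c2(p),z)
A,B,C,D=[f(p,.008) for p in((520,175),(543,267),(330,218),(352,312))]
e=(A+B)/2; m=(C+D)/2; d=(e-m)/np.linalg.norm(e-m)
print("end",e,"width",np.linalg.norm(A-B),np.linalg.norm(C-D),"len",np.linalg.norm(e-m),"dir",d, np.degrees(np.arctan2(d[1],d[0])))
S=[f(p,.035) for p in((245,92),(293,88),(382,440),(336,460))]
s1=(S[0]+S[1])/2;s2=(S[2]+S[3])/2;t=(s1-s2)/np.linalg.norm(s1-s2)
print("stop len",np.linalg.norm(s1-s2),"mid",(s1+s2)/2,"dir+90",np.degrees(np.arctan2(t[1],t[0])))
sd=np.array([t[1],-t[0],0]); sd*=np.sign(sd@d); mid=(s1+s2)/2;mid[2]=0
print("end from stop", mid+sd*97, mid+sd*.097, "drawdir", sd)
g=mid+sd*.055; g2=e-d*.037
print("grip from stop",g,"from strip",g2)
s=ctrl.sense();r=R.from_quat(s["eef_rot"]);M=r.as_matrix()
yw=M[:,1];print("tool y",yw,"tool x",M[:,0],"angle y",np.degrees(np.arctan2(yw[1],yw[0])),"tgt y",np.degrees(np.arctan2(t[1],t[0])))
print("shift to above",move(np.r_[((g+g2)/2)[:2],.15],0))
E
```

```text
end [0.47394043 0.21571571 0.008     ] width 0.041180074506776486 0.04183982763828639 len 0.08346014530411802 dir [ 0.25277189 -0.9675259   0.        ] -75.3584009641872
stop len 0.15792500903943646 mid [0.4461145  0.30694528 0.035     ] dir+90 15.57773729835119
end from stop [ 26.49503346 -93.12995226   0.        ] [0.47216342 0.21350838 0.        ] drawdir [ 0.26854556 -0.96326698  0.        ]
grip from stop [0.4608845  0.25396559 0.        ] from strip [0.46458787 0.25151417 0.008     ]
tool y [ 0.23846676  0.97114834 -0.002121  ] tool x [-9.71150441e-01  2.38467602e-01  1.51170412e-04] angle y 76.2039035760107 tgt y 15.57773729835119
shift to above [-0.51886622 -0.35770418  0.10754138]
```

```bash
python3 -m handwheel '[[0,0,0.1,-0.052,-0.036,0.004,1],[0,0,0.2,-0.104,-0.072,0.008,1],[0,0,0.3,-0.156,-0.108,0.012,1],[0,0,0.4,-0.208,-0.143,0.016,1],[0,0,0.5,-0.26,-0.179,0.02,1],[0,0,0.6,-0.312,-0.215,0.024,1],[0,0,0.7,-0.364,-0.251,0.028,1],[0,0,0.8,-0.416,-0.287,0.032,1],[0,0,0.9,-0.468,-0.322,0.036,1],[0,0,1,-0.519,-0.358,0.04,1]]'
python3 - <<'E'
from h import *
s=ctrl.sense();M=R.from_quat(s["eef_rot"]).as_matrix();y=M[:,1]
print(s["tool_pos"],s["q"],np.degrees(np.arctan2(y[1],y[0])),M[:,2],"shift",move([.463,.2527,.06],0))
E
```

```text
time_s: 1.1
tool_pos: [0.4639, 0.2516, 0.2009]
eef_rot: [0.492, 0.87, -0.0, -0.0]
wrist_force: [0.2, 0.5, 0.1]
gripper_width: 1.0
grasp_force: 0.0
[0.46385049 0.25164801 0.2008918 ] [ 4.14489392e-01  1.54100088e-01  1.88962014e+00  1.27069837e-04
  1.09811045e+00 -1.26771300e-01] 31.00863871753745 [-2.63424693e-04  7.70153000e-06 -9.99999965e-01] shift [ 0.00175966 -0.00020765  0.18785603]
```

```bash
python3 -m handwheel '[[0,0,0.1,0,0,0.03,1],[0,0,0.2,0,0,0.06,1],[0,0,0.3,0,0,0.09,1],[0,0,0.355,0,0,0.12,1],[0,0,0.355,0,0,0.15,1],[0,0,0.355,0.001,0,0.17,1],[0,0,0.355,0.001,0,0.185,1],[0,0,0.355,0.001,0,0.185,1],[0,0,0.355,0.001,0,0.185,1],[0,0,0.355,0.001,0,0.185,1]]'
python3 - <<'E'
from h import *
s=ctrl.sense();M=R.from_quat(s["eef_rot"]).as_matrix();y=M[:,1]
print(s["tool_pos"],np.degrees(np.arctan2(y[1],y[0])),M[:,0])
a=snap("top","pics/t2.png")[170:240,265:345]; b=snap("scene","pics/s2.png")[180:250,280:380]
a=cv2.resize(a,(448,392),interpolation=2);b=cv2.resize(b,(800-448,246),interpolation=2);b=cv2.copyMakeBorder(b,0,146,0,0,0)
cv2.imwrite("pics/c2.png",np.hstack([a,b])[:,:,::-1])
E
```

```text
time_s: 2.1
tool_pos: [0.4636, 0.2544, 0.0635]
eef_rot: [0.607, 0.795, 0.001, 0.0]
wrist_force: [-0.0, 0.8, 0.7]
gripper_width: 1.002
grasp_force: 0.0
[0.46358365 0.25442923 0.06350144] 15.230786242426452 [-2.62708213e-01  9.64875282e-01  2.90983038e-04]
```

View pics/c2.png

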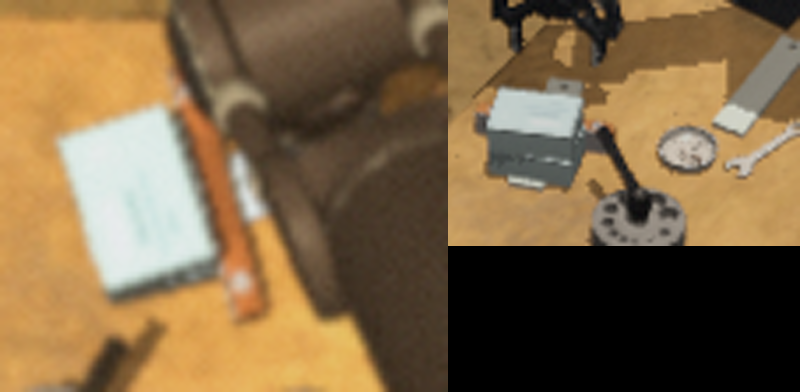

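The gripper hangs over the strip's free end, with the cartons untouched. I'll descend and close.

```bash
python3 -m handwheel '[[0,0,0,-0.003,0,0.02,1],[0,0,0,-0.003,0,0.04,1],[0,0,0,-0.003,0,0.06,1],[0,0,0,-0.003,0,0.07,1],[0,0,0,-0.003,0,0.077,1],[0,0,0,-0.003,0,0.081,1],[0,0,0,-0.003,0,0.081,1],[0,0,0,-0.003,0,0.081,1],[0,0,0,-0.003,0,0.081,1],[0,0,0,-0.003,0,0.081,1]]' && python3 -m handwheel '[[0,0,0,0,0,0,0.8],[0,0,0,0,0,0,0.6],[0,0,0,0,0,0,0.5],[0,0,0,0,0,0,0.4],[0,0,0,0,0,0,0.4],[0,0,0,0,0,0,0.3],[0,0,0,0,0,0,0.3],[0,0,0,0,0,0,0.3],[0,0,0,0,0,0,0.3],[0,0,0,0,0,0,0.3]]'
```

```text
time_s: 3.2
tool_pos: [0.4637, 0.2521, 0.0023]
eef_rot: [0.607, 0.795, 0.0, 0.0]
wrist_force: [0.1, 0.1, -0.1]
gripper_width: 0.997
grasp_force: 0.0
time_s: 4.2
tool_pos: [0.4638, 0.2521, 0.0025]
eef_rot: [0.607, 0.795, 0.0, 0.0]
wrist_force: [-1.1, -1.0, 5.9]
gripper_width: 0.437
grasp_force: 59.8
```

Gripped at 60 N. Now I'll draw it out level and slowly.

```bash
python3 -m handwheel '[[0,0,0,-0.002,0,0,0.3],[0,0,0,-0.006,0,0,0.3],[0,0,0,-0.012,0,0,0.3],[0,0,0,-0.018,0,0,0.3],[0,0,0,-0.024,0,0,0.3],[0,0,0,-0.03,0,0,0.3],[0,0,0,-0.036,0,0,0.3],[0,0,0,-0.042,0,0,0.3],[0,0,0,-0.048,0,0,0.3],[0,0,0,-0.054,0,0,0.3]]'
python3 - <<'E'
from h import *
print(ctrl.sense()["wrist_force"])
a=snap("top","pics/t3.png")[170:240,265:345]; b=snap("scene","pics/s3.png")[180:250,280:380]
a=cv2.resize(a,(448,392),interpolation=2);b=cv2.resize(b,(800-448,246),interpolation=2);b=cv2.copyMakeBorder(b,0,146,0,0,0)
cv2.imwrite("pics/c3.png",np.hstack([a,b])[:,:,::-1])
E
```

```text
time_s: 5.2
tool_pos: [0.4745, 0.215, 0.0025]
eef_rot: [0.608, 0.794, 0.002, -0.001]
wrist_force: [-3.4, 7.3, 4.2]
gripper_width: 0.436
grasp_force: 59.6
[-3.40339871  7.27822126  4.19292902]
```

View pics/c3.png

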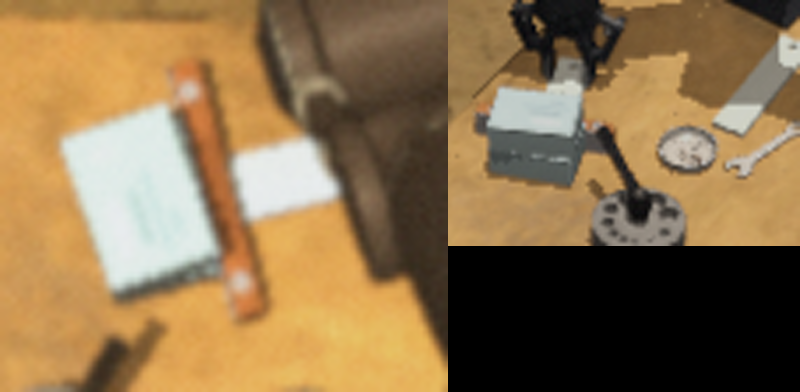

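The strip is coming out straight and the stack is held at the stop. Continuing.

```bash
python3 -m handwheel '[[0,0,0,-0.006,0,0,0.3],[0,0,0,-0.012,0,0,0.3],[0,0,0,-0.018,0,0,0.3],[0,0,0,-0.024,0,0,0.3],[0,0,0,-0.03,0,0,0.3],[0,0,0,-0.036,0,0,0.3],[0,0,0,-0.042,0,0,0.3],[0,0,0,-0.048,0,0,0.3],[0,0,0,-0.054,0,0,0.3],[0,0,0,-0.06,0,0,0.3]]' && python3 -m handwheel '[[0,0,0,-0.006,0,0,0.3],[0,0,0,-0.012,0,0,0.3],[0,0,0,-0.018,0,0,0.3],[0,0,0,-0.024,0,0,0.3],[0,0,0,-0.03,0,0,0.3],[0,0,0,-0.036,0,0,0.3],[0,0,0,-0.042,0,0,0.3],[0,0,0,-0.05,0,0,0.3],[0,0,0,-0.06,0,0,0.3],[0,0,0,-0.07,0,0,0.3]]'
python3 - <<'E'
from h import *
print(ctrl.sense()["wrist_force"])
a=snap("top","pics/t4.png")[165:285,265:505]; b=snap("scene","pics/s4.png")[150:250,270:410]
a=cv2.resize(a,(780,390),interpolation=2);b=cv2.resize(b,(280,200),interpolation=2);b=cv2.copyMakeBorder(b,0,0,0,500,0)
cv2.imwrite("pics/c4.png",np.vstack([a,b])[:,:,::-1])
E
```

```text
time_s: 6.3
tool_pos: [0.4866, 0.1701, 0.0025]
eef_rot: [0.608, 0.794, 0.001, 0.0]
wrist_force: [-0.7, 5.6, 5.7]
gripper_width: 0.439
grasp_force: 60.0
time_s: 7.3
tool_pos: [0.5001, 0.1193, 0.0024]
eef_rot: [0.608, 0.794, 0.001, -0.0]
wrist_force: [-1.7, 5.2, 6.1]
gripper_width: 0.441
grasp_force: 60.0
[-1.71662005  5.21559594  6.11084786]
```

View pics/c4.png

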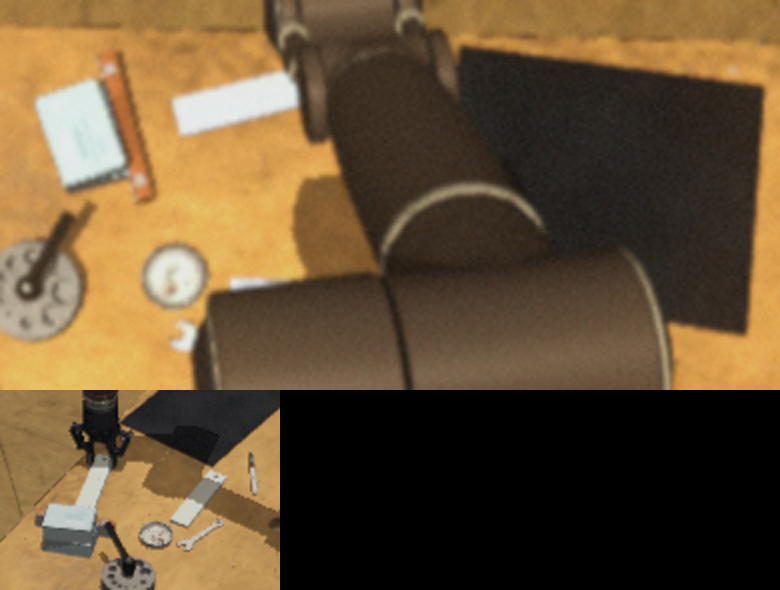

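The strip is clear of the notch and the cartons are still stacked at the stop. Next is the pad target.

Run:
```python
from h import *
P=[ray("top",u,v,.007) for u,v in((406.5,179.5),(499.8,191.8),(494.8,267.5),(397,252))]
c=np.mean(P,0);print(c,[np.linalg.norm(P[i]-P[i-1]).round(3) for i in range(4)])
s=ctrl.sense();d=-R.from_quat(s["eef_rot"]).as_matrix()[:,0]
t=c+d*.05;t[2]=s["tool_pos"][2]+.007
print(t,move(t,0),s["tool_pos"],s["q"])
```

```text
[ 0.3979414 -0.1866228  0.007    ] [np.float64(0.252), np.float64(0.321), np.float64(0.259), np.float64(0.327)]
[ 0.411037   -0.23487739  0.00948846] [-0.42332437 -0.23841366 -0.00966903] [0.50046036 0.11836777 0.00248846] [ 1.47483681e-01  4.42200592e-01  2.01203716e+00  2.00605135e-04
  6.85865472e-01 -1.17674306e-01]
```

```bash
python3 -m handwheel '[[0,0,0,-0.005,0,-0.02,0.3],[0,0,0,-0.01,0,-0.045,0.3],[0,0,0,-0.02,-0.005,-0.07,0.3],[0,0,0,-0.05,-0.025,-0.08,0.3],[0,0,0,-0.09,-0.05,-0.08,0.3],[0,0,0,-0.13,-0.073,-0.08,0.3],[0,0,0,-0.17,-0.096,-0.08,0.3],[0,0,0,-0.21,-0.118,-0.08,0.3],[0,0,0,-0.25,-0.14,-0.08,0.3],[0,0,0,-0.29,-0.163,-0.08,0.3]]' && python3 -m handwheel '[[0,0,0,-0.035,-0.02,0,0.3],[0,0,0,-0.07,-0.04,0,0.3],[0,0,0,-0.1,-0.056,0,0.3],[0,0,0,-0.12,-0.068,0,0.3],[0,0,0,-0.13,-0.074,0,0.3],[0,0,0,-0.133,-0.075,0.01,0.3],[0,0,0,-0.133,-0.075,0.025,0.3],[0,0,0,-0.133,-0.075,0.04,0.3],[0,0,0,-0.133,-0.075,0.04,0.3],[0,0,0,-0.133,-0.075,0.04,0.3]]'
python3 - <<'E'
from h import *
print(ctrl.sense()["tool_pos"],ctrl.sense()["wrist_force"])
a=snap("top","pics/t5.png")[165:285,265:505]; b=snap("scene","pics/s5.png")[100:250,270:450]
a=cv2.resize(a,(480,240),interpolation=2);b=cv2.resize(b,(432,360),interpolation=2);b=cv2.copyMakeBorder(b,0,0,0,48,0)
cv2.imwrite("pics/c5.png",np.vstack([a,b])[:,:,::-1])
E
```

```text
time_s: 8.4
tool_pos: [0.4374, -0.125, 0.0619]
eef_rot: [0.607, 0.795, -0.001, -0.0]
wrist_force: [0.4, 0.1, -1.4]
gripper_width: 0.44
grasp_force: 60.4
time_s: 9.4
tool_pos: [0.41, -0.2331, 0.0308]
eef_rot: [0.607, 0.795, -0.0, -0.001]
wrist_force: [0.6, 0.4, -1.4]
gripper_width: 0.44
grasp_force: 60.5
[ 0.4100312  -0.23311446  0.03080282] [ 0.64633839  0.37388351 -1.37607229]
```

View pics/c5.png

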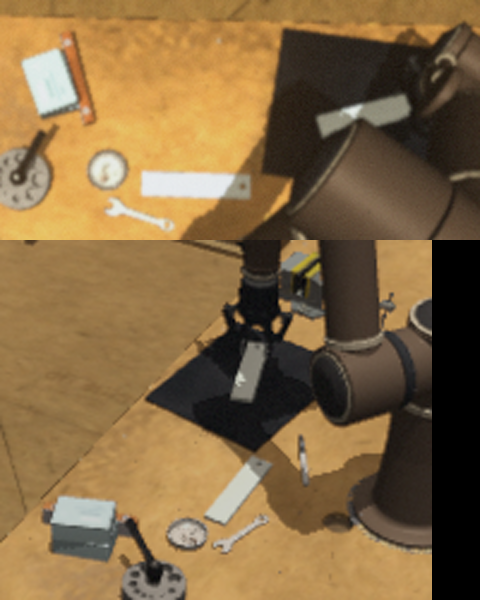

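The strip is level over the pad and the stack is intact. I'll lower it slowly to contact, then check the force.

```bash
python3 -m handwheel '[[0,0,0,0,0,0.006,0.3],[0,0,0,0,0,0.012,0.3],[0,0,0,0,0,0.017,0.3],[0,0,0,0,0,0.021,0.3],[0,0,0,0,0,0.024,0.3],[0,0,0,0,0,0.026,0.3],[0,0,0,0,0,0.0275,0.3],[0,0,0,0,0,0.0275,0.3],[0,0,0,0,0,0.0275,0.3],[0,0,0,0,0,0.0275,0.3]]'
```

```text
time_s: 10.5
tool_pos: [0.4107, -0.2343, 0.0113]
eef_rot: [0.607, 0.795, 0.0, 0.0]
wrist_force: [-1.0, -0.1, -2.2]
gripper_width: 0.439
grasp_force: 60.5
```

```bash
python3 -m handwheel '[[0,0,0,0,0,0.001,0.3],[0,0,0,0,0,0.002,0.3],[0,0,0,0,0,0.0025,0.3],[0,0,0,0,0,0.0025,0.3],[0,0,0,0,0,0.0025,0.3],[0,0,0,0,0,0.0025,0.3],[0,0,0,0,0,0.0025,0.3],[0,0,0,0,0,0.0025,0.3],[0,0,0,0,0,0.0025,0.3],[0,0,0,0,0,0.0025,0.3]]'
```

```text
time_s: 11.5
tool_pos: [0.4108, -0.2344, 0.0094]
eef_rot: [0.607, 0.795, 0.0, 0.0]
wrist_force: [-0.2, -0.8, -0.3]
gripper_width: 0.439
grasp_force: 60.6
```

Contact has begun, as the load has come off the wrist. I'll release and rise.

```bash
python3 -m handwheel '[[0,0,0,0,0,0,0.5],[0,0,0,0,0,0,0.6],[0,0,0,0,0,0,0.8],[0,0,0,0,0,0,1],[0,0,0,0,0,0,1],[0,0,0,0,0,0,1],[0,0,0,0,0,0,1],[0,0,0,0,0,0,1],[0,0,0,0,0,0,1],[0,0,0,0,0,0,1]]' && python3 -m handwheel '[[0,0,0,0,0,-0.02,1],[0,0,0,0,0,-0.04,1],[0,0,0,0,0,-0.07,1],[0,0,0,0,0,-0.1,1],[0,0,0,0,0,-0.14,1],[0,0,0,0,0,-0.18,1],[0,0,0,0,0,-0.2,1],[0,0,0,0,0,-0.2,1],[0,0,0,0,0,-0.2,1],[0,0,0,0,0,-0.2,1]]'
python3 - <<'E'
from h import *
a=snap("top","pics/t6.png")[165:285,265:505]; b=snap("scene","pics/s6.png")[120:250,270:426]
a=cv2.resize(a,(480,240),interpolation=2);b=cv2.resize(b,(432,360),interpolation=2);b=cv2.copyMakeBorder(b,0,0,0,48,0)
cv2.imwrite("pics/c6.png",np.vstack([a,b])[:,:,::-1])
E
```

```text
time_s: 12.5
tool_pos: [0.4106, -0.2343, 0.0093]
eef_rot: [0.607, 0.795, -0.0, -0.0]
wrist_force: [-0.2, -0.1, 0.4]
gripper_width: 1.0
grasp_force: 0.0
time_s: 13.5
tool_pos: [0.4096, -0.2336, 0.1578]
eef_rot: [0.607, 0.795, -0.0, -0.001]
wrist_force: [-0.8, 0.4, -1.0]
gripper_width: 1.003
grasp_force: 0.0
```

View pics/c6.png

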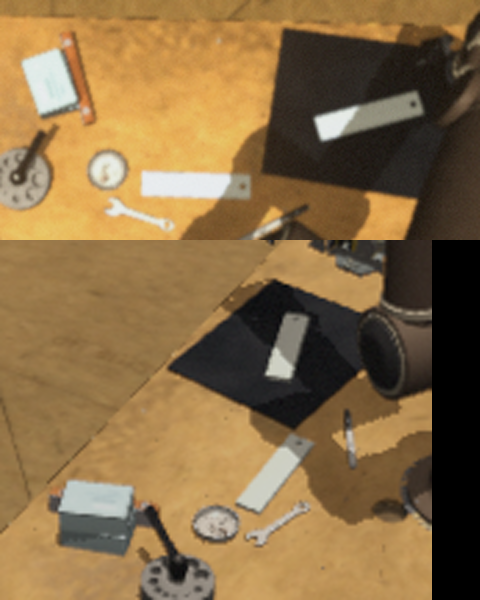

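The strip lies flat near the pad's centre, around (370,115) in the crop. The cartons are stacked level at the stop, and the gripper is clear.

```bash
python3 -c "from station import ctrl; print(ctrl.hand_in())"
```

```text
the job is handed in; nothing more can be done
None
```

The wanted strip was drawn out through the notch and laid flat near the middle of the black pad; in the last pictures the two cartons were still stacked upright at the stop, and the job was handed in at about 13.6 s, with no verdict shown.

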